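# File a slide cassette into a packed spring rack

## Robot

A 7-joint arm with a two-finger parallel gripper is mounted at the origin on a cart in front of the work surface, level with it; the furniture and walls round the work are solid. World frame = base frame: x ahead of the robot, y to its left, z up, the work surface at z = 0. Lengths are in mm, angles in rad, forces in N, time in s.
With the tool pointing down it reaches from about 350 to 900 mm from the base axis. Payload 8.1 kg.
Tool frame: the origin (TCP) lies midway between the tips of the shut fingers; the grasp point (between the pads) lies 19 mm behind it; z points along the fingers, y is the direction in which the jaws open and shut (so a half turn about z gives the same grasp; the last joint's range is limited). The gripper opens to 92 mm and grips with 3 to 60 N. Pads are 19 mm wide; open, the fingers measure 130 mm over their backs; the gripper's body (75 mm by 190 mm) begins 47 mm behind the grasp point.
Start: joints at [-1.384, 0.434, 0.025, 1.573, -0.012, 1.134, -0.075], TCP at [178.628, 598.944, 226.742] pointing down, gripper open.
Joint ranges: [-2.62, 2.62], [-0.44, 2.09], [-1.27, 1.32], [0.08, 2.57], [-1.32, 4.46], [0.12, 2], [-2.74, 2.74]. Speed limits (rad/s): [2.22, 2.22, 3.01, 3.01, 3.14, 3.14, 3.14].

## Interface

Orientations are given as a rotation vector (axis times angle).
In Python, from cell import env gives the robot as it stands.
- The arm moves only by the tool drive_tool, never from a script. Its argument "steps" is one flat list of numbers, 7 for each row, row after row: the finger opening in m, from 0 to 0.0918, then the shift along the tool's x, y, z in m, then the turn, a rotation vector about the tool's x, y, z in rad. A call has 1 to 8 rows; each row is the pose to reach, as a shift and turn from the pose commanded when the call began, along the tool's axes at that moment; what a row does not reach only later rows make up. A row lasts 1/8 s, in which the tool goes at most 62.5 mm and 10.7 degrees, less where a joint would pass 70% of its speed; a pose out of reach is approached as far as the arm can. A call with a gripper value outside its range is refused whole. The fingers move at their own pace and stop on an object; the grip force is fixed at half the most. Time passes only in rows, so rows that repeat a pose let the fingers close. It gives the time, the measured TCP pose, the force and the opening at its end, in the units of the state.
- env.get_state(): the state, without advancing time (a new reading comes with each control period).
- env.read_camera(name): name is "scene" or "top"; returns a dict with "img" (400x640x3 uint8, red, green, blue), "z_map" (400x640 float32, mm along the optical axis (not along the pixel's ray), 0 where there is no reading), "fx", "fy", "cx", "cy" (pixels), "world_from_camera" (4x4, takes a point from camera to world coordinates). Camera axes: x right, y down, z forward; pixel columns grow to the right and rows downward; lengths in mm; the calibration is good to about 2 mm. A picture is of the moment at which its call begins.
- env.close_job(): hands the job in, once; it reports no verdict.
Trained networks look in the newest picture that a camera, given by its name, has taken for a name from the list of things; names that differ only in an ending like _2 or _b are one class to them, and where a whole thing is asked for, a point or a joint stands for the part that bears it (a point fixed in the world has none). Each returns a list of dicts, best first, with "conf" (0 to 1); they miss things now and then, are a little off and sometimes report something else, mostly with a low value. They report only what shows in the picture. A call takes as long as a camera call. They do not tell look-alikes from the thing itself.
- env.regions_of(camera, thing): "mask" (400x640 bool, what is visible of it) and "box" ([left, top, width, height] in pixels, round what is visible of it).
The state is a dict: "t": time; "qpos": joint angles; "joint_vel": joint speeds; "effort": joint torques, N m; "tool_pos": TCP position; "ee_rot": TCP orientation; "force": force on the tool from outside, world axes, zero at the start; "wrist_torque": the same for the moment, N m; "width": finger opening in mm.
Only numpy, scipy, OpenCV 4.12 (cv2) and the standard library are available. Lean on these libraries where they do the work, as an engineer would, in place of code of your own. Each camera call takes 0.05 s, during which the arm holds its last target.

## Task

Take the blue slide cassette out of its white dock and file it back in the spring rack, between the two white cassettes: work its wedge-shaped foot gently into the seam giving way sideways as the right-hand neighbours yield to the spring, then press it down until it is fully home on the rack's floor, its top level with the others, and let go. Do not ram it, tip over or lift out any of the cassettes in the row, or disturb the timer, marker and coverslip box on the bench.

Things in the scene. Friction and masses are not known exactly. Their poses are not given: they have to be found in the camera images.
- blue_center (a point): loose blue cassette, 0.1 kg: 76 mm long (x), 22 thick (y), 66 tall (z, up); origin at its centre, half-way up. Foot is a wedge: 4 mm thick at the underside, 22 mm from 18 mm up; flat sides from 18 to 56 mm; then sloping in to a top 12 mm thick. Stands in the dock; grasp across the 22 mm from above, low enough to reach the flat sides. Either way round is right
- white_left_center (a point): white cassette on the +y side of the seam; shape, size and axes as the blue one, origin at its centre, half-way up; loose. Backed by the fixed end plate it cannot give way. Blue belongs at the seam half-way between the whites, which touch at the start; their sloping tops form a V groove 10 mm wide and deep. Fingers beside blue meet the whites' tops before it is home, so let go and press its top
- white_right_center (a point): white cassette on the -y side of the seam: shape, size and axes as the blue one; origin at its centre, half-way up; loose. It gives way toward -y, against the spring, and so must blue: blue's middle ends 11 mm on the -y side of the first seam (22 mm from the left white one). Going straight down at the seam jams the foot against the left white one
- grey_far_center (a point): grey cassette beyond the left white one, against the rack's fixed end plate: shape and axes as the blue one; origin at its centre, half-way up; loose
- grey_near_center (a point): grey cassette beyond the right white one, against the sprung follower: shape and axes as the blue one; origin at its centre, half-way up; loose
- rack_floor (a point): spring rack, 104 x 184 mm, fixed. Origin on its floor, 8 mm above the bench, midway between its rails; y along the row, x across, z up. Rails 81 mm apart, 34 mm high, flared tops. End plate (+y) and follower (-y) are 62 mm high, lower than the cassettes. Home: cassette's underside on the floor, so centre 33 mm and top 66 mm above it, level with its neighbours, at most 1.5 mm off
- follower (a joint): black plate pressed by a spring against the -y end of the row: travel in m, grows as it is pushed back; about -0.002 with four cassettes, 0.020 with five, at most 0.034. Squeezes with about 5 N at first, 9 N with five: wedging blue in takes some 5 to 10 N downward if it follows sideways, then pressing it on 3 to 6 N (friction varies). More than 20 N on a cassette is ramming
- dock_floor (a point): small white dock 100 x 60 mm, fixed: V cradle in which the blue cassette stands. Origin at the centre of the cradle's floor, 6 mm above the bench, where the cassette's underside rests; axes as the blue cassette's at the start. Its side walls rise 28 mm above this point; lift the cassette straight up, 40 mm clears it
- timer: white bench timer 66 x 66 x 17 mm lying loose on the bench, to be left alone; origin at the centre of its underside
- coverslips: small white box with a blue lid, 32 x 32 x 22 mm, loose on the bench, to be left alone; origin at the centre of its underside
- marker_blue: white marker pen with a blue cap, 128 mm long, 14 mm thick, lying loose on the bench, to be left alone; origin at the middle of its underside
There are look-alikes about, which are no part of the job. Of the things that look like the part that bears blue_center, the middle-sized one is meant.

How it is judged:
By the outcome, as a careful person would: the job done as asked, in the order asked, and still so for the second after the job is handed in, with the robot touching nothing.
It also fails if it takes over 64 s, if anything falls off the work surface, if the arm or the gripper's body presses on something with over 40 N, if the wrist force passes 120 N, or if a joint passes its speed limit or range.

## Working session

There is one attempt and no reset: what is moved stays moved. The work goes in short steps, Python scripts to look and compute and a tool call to move; the robot and the scene stay as the last step left them, time stands still between calls to the robot, and variables do not carry over. Pictures are saved under pics/ and viewed, and the job is handed in when it is done.

Besides the shell and the picture viewer there is one more tool, called after ">>>" as name(argument=value, ...) on one line, values as JSON. drive_tool: Moves the arm, as the interface text tells. Its arguments: {"type":"object","properties":{"steps":{"type":"array","items":{"type":"number"}}},"required":["steps"]}

```bash
ls; mkdir -p pics; python3 - <<'E'
from cell import env
import cv2,numpy as np
print(env.get_state())
for c in("scene","top"):
    r=env.read_camera(c);cv2.imwrite(f"pics/{c}0.png",r["img"][:,:,::-1]);print(c,r["fx"],r["cx"],r["cy"],r["world_from_camera"])
    for n in["blue_center","white_left_center","grey_far_center","rack_floor","dock_floor","timer","coverslips","marker_blue","follower"]:
        try:print(n,[(round(d["conf"],2),d["box"]) for d in env.regions_of(c,n)])
        except Exception as e:print(n,e)
E
```

```text
pics
{'t': 0.0, 'qpos': array([-1.38356698,  0.43523976,  0.02498147,  1.57410233, -0.01157157,
        1.13397669, -0.0750671 ]), 'joint_vel': array([-1.18322691e-03, -8.94374242e-05, -7.46375925e-05, -2.01142800e-03,
        7.65729143e-05, -1.01593773e-05, -5.14522340e-04]), 'effort': array([-1.17270943e-04, -6.67837214e+01,  9.84888487e-01, -3.14473271e+01,
       -6.05750293e-02,  4.27895319e-02,  1.90894953e-04]), 'tool_pos': array([178.5415851 , 598.42597872, 225.93262864]), 'ee_rot': array([-4.53713613e-01, -3.10859969e+00,  2.48304582e-03]), 'force': array([-0.18729902,  0.39290755, -0.89264023]), 'wrist_torque': array([-0.07336455,  0.03858275,  0.01234814]), 'width': 91.81069817721708}
scene 411.09549947258284 316.39314011572696 196.7481664436698 [[ 8.70554405e-01 -3.16349316e-01  3.76906006e-01  1.86941618e+02]
 [-4.92048442e-01 -5.67168571e-01  6.60460554e-01 -7.26842138e+02]
 [ 4.83299659e-03 -7.60422858e-01 -6.49410286e-01  6.67097585e+02]
 [ 0.00000000e+00  0.00000000e+00  0.00000000e+00  1.00000000e+00]]
blue_center [(0.77, [415.9, 191.2, 44.7, 61.1]), (0.73, [286.4,
[... 692 characters left out ...]
e-03 -2.14715120e-01 -9.76666500e-01  1.14481211e+03]
 [ 0.00000000e+00  0.00000000e+00  0.00000000e+00  1.00000000e+00]]
blue_center [(0.58, [391.4, 256.3, 15.1, 36.8]), (0.56, [392.7, 136.1, 52.9, 21.9]), (0.52, [438.0, 260.7, 20.6, 29.5])]
white_left_center [(0.77, [397.1, 196.8, 9.6, 35.8])]
grey_far_center [(0.66, [387.7, 196.0, 14.8, 36.0])]
rack_floor [(0.67, [379.3, 195.8, 84.5, 47.7])]
dock_floor [(0.92, [386.2, 256.5, 24.7, 45.8])]
timer [(0.73, [265.6, 259.9, 35.3, 31.8])]
coverslips [(0.7, [307.5, 264.5, 16.1, 12.3])]
marker_blue [(0.61, [181.4, 251.6, 59.7, 5.2]), (0.39, [414.5, 196.3, 14.0, 37.2])]
follower [(0.65, [423.3, 200.0, 19.5, 32.2]), (0.62, [184.2, 249.2, 56.1, 8.6])]
```

View pics/scene0.png

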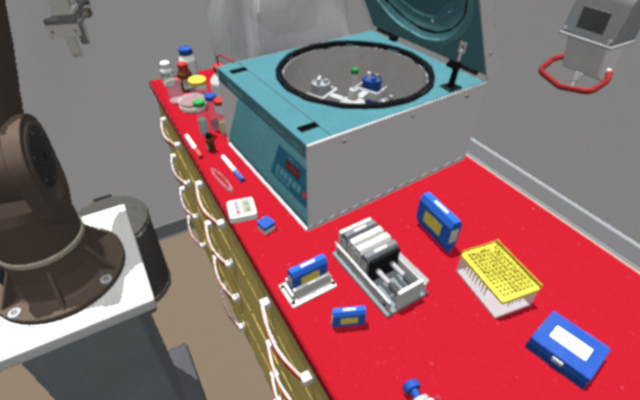

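View pics/top0.png

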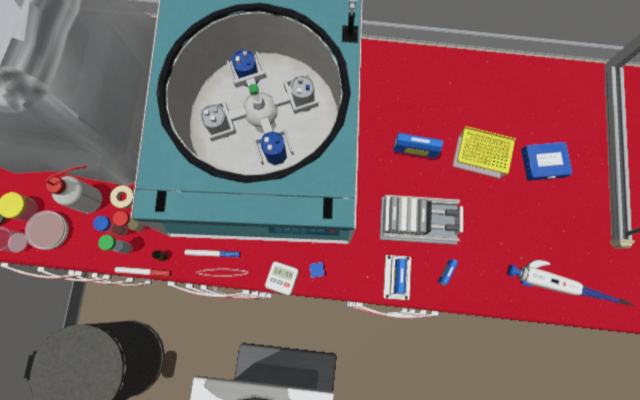

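```bash
python3 - <<'E'
from cell import env
import cv2,numpy as np
for c,b in(("scene",(210,140,470,330)),("top",(370,120,480,310))):
    r=env.read_camera(c);i=r["img"][b[1]:b[3],b[0]:b[2],::-1];np.savez(f"{c}0.npz",**r)
    f=3 if c=="scene" else 3
    cv2.imwrite(f"pics/{c}0z.png",cv2.resize(i,None,fx=f,fy=f,interpolation=2))
E
```

```text
(no output)
```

The blue cassette stands in the dock at top (400,275), scene (307,270). The rack is at top (422,218). The look-alikes are the larger one behind it at top (418,146) and the smaller one at top (448,271).

View pics/scene0z.png

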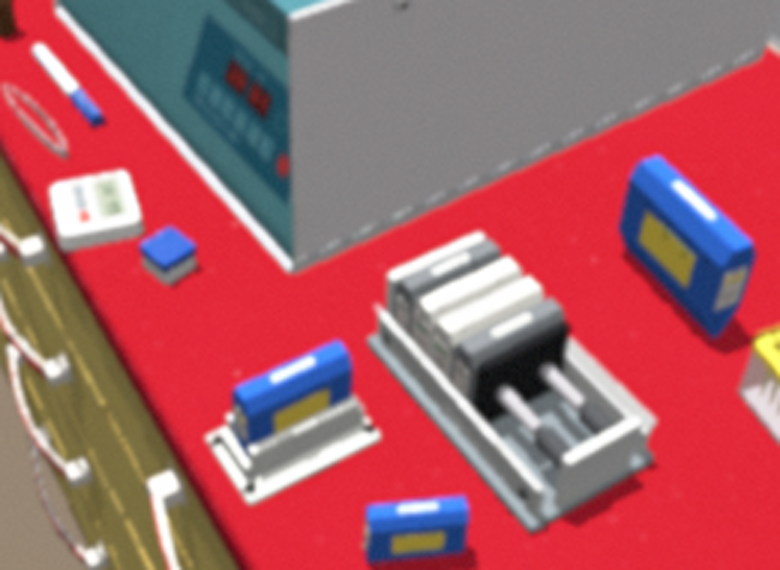

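View pics/top0z.png

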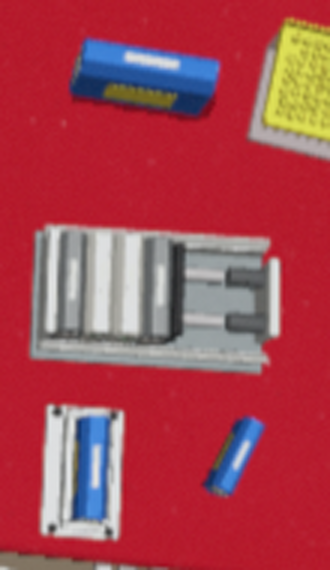

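```bash
cat > h.py <<'E'
import numpy as np,cv2
def cloud(r):
    z=r["z_map"].astype(float);v,u=np.mgrid[:400,:640]
    p=np.stack([(u-r["cx"])/r["fx"]*z,(v-r["cy"])/r["fy"]*z,z],-1)
    T=np.array(r["world_from_camera"]);w=p@T[:3,:3].T+T[:3,3];w[z==0]=np.nan
    return w
def rect(pts):
    (c,s,a)=cv2.minAreaRect(pts[:,:2].astype(np.float32));return np.round(c,1),np.round(s,1),round(a,1)
E
python3 - <<'E'
from h import *
for c in("top","scene"):
    r=np.load(f"{c}0.npz");w=cloud(r);im=r["img"].astype(int)
    print(c)
    # bench z
    red=(im[...,0]>150)&(im[...,1]<60)&(im[...,2]<60)
    print("bench",np.nanmedian(w[red][:,2]))
    blue=(im[...,2]>90)&(im[...,0]<90)&(im[...,2]-im[...,0]>50)
    for nm,b in ((("dock",(380,250,415,305)),("rack",(375,190,470,250))) if c=="top" else (("dock",(275,245,345,310)),("rack",(325,210,435,325)))):
        m=np.zeros(im.shape[:2],bool);m[b[1]:b[3],b[0]:b[2]]=1
        p=w[m];p=p[np.isfinite(p[:,2])]
        h=p[:,2]
        print(nm,np.histogram(h,bins=np.arange(-10,95,5)))
        q=p[h>5]; print(" >5",rect(q), q.min(0),q.max(0))
        q=p[h>63];print(" >63",rect(q) if len(q)>3 else None,len(q), np.median(q,axis=0))
        q=p[h>50];print(" >50",rect(q))
E
```

```text
top
bench 0.8575363592389067
dock (array([  8, 325, 560, 350,  45,  15,  53,  23,  72,  75,  10,  11,   9,
        19,  34, 101, 182,  25,   0,   0]), array([-10,  -5,   0,   5,  10,  15,  20,  25,  30,  35,  40,  45,  50,
        55,  60,  65,  70,  75,  80,  85,  90]))
 >5 (array([ 421.6, -279.9]), array([114.6,  79.1]), 2.3) [ 365.29457843 -320.32502007    5.00800521] [ 480.19277272 -239.68093833   78.03033876]
 >63 (array([ 423.8, -281.1]), array([75.5, 21.9]), 1.5) 329 [ 423.15565105 -280.31199931   71.28518885]
 >50 (array([ 423.8, -281. ]), array([75.9, 22.3]), 1.4)
rack (array([   7,  760, 1318,  651,  289,   68,   43,   45,   88,  187,  359,
        170,   45,   96,   91,  353,  747,  359,    3,    0]), array([-10,  -5,   0,   5,  10,  15,  20,  25,  30,  35,  40,  45,  50,
        55,  60,  65,  70,  75,  80,  85,  90]))
 >5 (array([ 566.7, -331.7]), array([144.2, 230.2]), 6.2) [ 482.71674337 -445.02614578    5.00777646] [ 645.70270451 -214.8759888    80.26624835]
 >63 (array([ 562.1, -286.7]), array([ 79.2, 105.1]), 2.2) 1513 [ 562.28644724 -285.8523071    72.77021746]
 >5
[... 539 characters left out ...]
 77. ]), 88.7) 417 [ 420.60981071 -284.97116733   72.04231343]
 >50 (array([ 420.7, -329.1]), array([117.1,  77.5]), 87.3)
rack (array([   0,  787, 5317,  854,  359,  259,  321,  325,  447,  457,  673,
        402,  365,  262,  147,  345,  836,  447,    4,    0]), array([-10,  -5,   0,   5,  10,  15,  20,  25,  30,  35,  40,  45,  50,
        55,  60,  65,  70,  75,  80,  85,  90]))
 >5 (array([ 584.2, -309.7]), array([306.9, 241.3]), 59.5) [ 415.13304445 -423.03302998    5.00531136] [ 732.6579015  -147.51909528   82.46722242]
 >63 (array([ 590.2, -283.4]), array([266. , 105.5]), 3.5) 1694 [ 559.41798172 -292.0025883    73.07093734]
 >50 (array([ 573.3, -321.3]), array([265.7, 234.9]), 60.1)
```

```bash
python3 - <<'E'
from h import *
for c in("top","scene"):
    r=np.load(f"{c}0.npz");w=cloud(r).reshape(-1,3);im=r["img"].reshape(-1,3).astype(int)
    ok=np.isfinite(w[:,2])&(w[:,2]>-5)&(w[:,2]<100)
    w=w[ok];g=im[ok]
    s=(w[:,0]>510)&(w[:,0]<615)&(w[:,1]>-420)&(w[:,1]<-215)&(w[:,2]>60)
    p=w[s]
    # yaw via x-extents: fit x min / max edges per y-bin
    print(c,len(p))
    t=(p[:,2]>68)&(p[:,1]>-350)
    q=p[t]
    for side in(0,100):
        ys=np.arange(-335,-240,5);xs=[np.percentile(q[abs(q[:,1]-y)<4,0],2 if side==0 else 98) if (abs(q[:,1]-y)<4).sum()>10 else np.nan for y in ys]
        k=np.isfinite(xs);f=np.polyfit(ys[k],np.array(xs)[k],1);print(" edge",side,"slope deg",np.degrees(np.arctan(f[0])),"x at -287",np.polyval(f,-287))
    # per-x seam: profile
    best=None
    for a in np.radians(np.arange(-6,6.1,.5)):
        d=(p[:,1]+287)*np.cos(a)-(p[:,0]-562)*np.sin(a)  # along row for yaw a
        m=(abs(p[:,0]-562)<36)
        b=np.arange(-80,80,2.);idx=np.digitize(d[m],b)
        var=sum(((p[m][idx==k,2]-p[m][idx==k,2].mean())**2).sum() for k in np.unique(idx))
        if best is None or var<best[0]:best=(var,a)
        
    a=best[1];print(" yaw",np.degrees(a))
    gg=g[s];d=(p[:,1]+287)*np.cos(a)-(p[:,0]-562)*np.sin(a)
    m=abs(p[:,0]-562)<36
    for y in range(-64,64,2):
        k=m&(d>=y)&(d<y+2)
        if k.sum()>3:print(y-287+1,k.sum(),round(np.median(p[k,2]),1),gg[k].mean(0).astype(int))
E
```

```text
top 1553
 edge 0 slope deg -3.6237637977744956 x at -287 525.8394531149846
 edge 100 slope deg -2.577252041774899 x at -287 598.6669960291442
 yaw 2.5
-338 10 70.1 [95 97 98]
-336 26 70.8 [67 68 70]
-334 31 71.6 [56 57 58]
-332 30 71.3 [48 48 49]
-330 35 67.1 [53 54 55]
-328 16 70.9 [83 86 87]
-326 20 72.9 [103 106 107]
-324 31 74.7 [147 150 151]
-322 28 74.0 [169 171 171]
-320 26 74.5 [184 186 186]
-318 26 74.9 [171 174 174]
-316 29 74.7 [161 164 165]
-314 32 74.3 [130 133 134]
-312 40 72.7 [102 105 106]
-310 38 67.2 [101 103 103]
-308 21 66.7 [124 125 121]
-306 15 68.5 [148 148 143]
-304 23 73.5 [176 177 172]
-302 30 73.9 [207 208 207]
-300 24 74.8 [218 220 219]
-298 26 74.8 [220 222 221]
-296 28 75.1 [220 222 222]
-294 26 74.9 [218 219 219]
-292 32 74.4 [201 201 198]
-290 37 71.7 [175 174 169]
-288 35 68.2 [166 165 159]
-286 21 66.3 [155 154 148]
-284 22 69.5 [156 156 150]
-282 20 72.8 [177 176 172]
-280 24 74.9 [207 208 206]
-278 31 75.2 [218 220 220]
-276 26 75.2 [220 222 221]
-274 26 74.8 [220 222 221]
-272 27 74.8 [218 220 220]
-270 33 74.5 [200 200 197]
-268 34 71.5 [174 173 
[... 1113 characters left out ...]
296 32 75.5 [254 254 253]
-294 26 75.6 [254 254 253]
-292 27 75.5 [252 252 251]
-290 14 74.9 [246 246 243]
-284 24 68.7 [225 225 220]
-282 55 70.3 [208 207 200]
-280 57 73.9 [225 224 219]
-278 28 75.0 [248 248 246]
-276 24 75.3 [254 253 253]
-274 26 75.6 [254 254 253]
-272 23 75.0 [254 254 254]
-270 28 75.1 [253 253 251]
-268 19 75.2 [240 239 236]
-262 16 69.8 [172 173 172]
-260 58 70.1 [131 132 133]
-258 49 73.5 [124 127 131]
-256 28 75.0 [169 172 174]
-254 26 75.5 [194 196 198]
-252 28 75.4 [203 204 205]
-250 28 75.8 [207 209 211]
-248 17 75.3 [194 192 194]
-246 15 75.0 [206 206 207]
-240 31 70.7 [240 240 240]
-238 25 70.9 [249 249 249]
-236 25 71.6 [252 250 250]
-234 15 71.0 [248 231 232]
```

```bash
python3 - <<'E'
from h import *
from scipy.spatial.transform import Rotation as R
r=np.load("top0.npz");w=cloud(r).reshape(-1,3);w=w[np.isfinite(w[:,2])]
xs=np.arange(150,850,50);print("     ",xs)
for y in range(650,-400,-50):
    print(y,[int(np.percentile(p,98)) if len(p:=w[(abs(w[:,0]-x-25)<25)&(abs(w[:,1]-y)<25)&(w[:,2]>-100),2])>3 else None for x in xs])
for c in("top","scene"):
    r=np.load(f"{c}0.npz");p=cloud(r).reshape(-1,3);p=p[np.isfinite(p[:,2])]
    q=p[(abs(p[:,0]-423)<50)&(abs(p[:,1]+281)<22)&(p[:,2]>52)]
    xs=np.arange(392,456,4.);lo=[];hi=[]
    for x in xs:
        k=q[abs(q[:,0]-x)<3,1];lo.append(np.percentile(k,5));hi.append(np.percentile(k,95))
    fl,fh=np.polyfit(xs-423,lo,1),np.polyfit(xs-423,hi,1)
    print(c,fl,fh,np.percentile(q[:,0],[1,99]), "top z",np.percentile(q[:,2],80))
    t=q[q[:,2]>70];print("topface",np.polyfit(t[:,0]-423,t[:,1],1),t[:,0].mean(),np.percentile(t[:,1],[3,97]))
    d=p[(abs(p[:,0]-423)<48)&(abs(p[:,1]+281)<45)&(p[:,2]>25)&(p[:,2]<40)]
    print("walls",[(np.polyfit(e[:,0]-423,e[:,1],1)) for e in(d[d[:,1]>-281],d[d[:,1]<-281])])
print(R.from_rotvec([-4.53713613e-01, -3.10859969e+00,  2.48304582e-03]).as_matrix())
E
```

```text
[150 200 250 300 350 400 450 500 550 600 650 700 750 800]
650 [None, None, None, None, 32, 61, 65, 65, 112, None, None, None, None, None]
600 [None, None, None, None, 67, 70, 66, 64, 186, None, None, None, None, None]
550 [None, None, None, -95, 27, 35, 36, 5, 264, None, None, None, None, None]
500 [None, None, None, -92, 4, 35, 108, 184, 335, None, None, None, None, None]
450 [None, None, None, None, 4, 5, 106, 188, 399, 446, 447, 448, 441, None]
400 [None, None, None, None, 5, 116, 118, 23, 398, 445, 442, 447, 453, 395]
350 [None, None, None, None, 15, 117, 117, 23, 235, 353, 351, 351, 309, 314]
300 [None, None, None, -91, 15, 57, 4, None, None, 245, 247, 246, 246, 247]
250 [None, None, None, -92, 15, 59, 245, 246, 247, 253, 256, 255, 255, 255]
200 [None, None, None, None, 4, 15, 247, 248, 253, 257, 248, 194, 66, 248]
150 [3, None, None, -98, 6, 16, 245, 247, 257, 242, 199, 199, 168, 193]
100 [2, None, None, -90, 10, 15, 245, 246, 256, 62, 168, 200, 251, 202]
50 [4, None, None, None, 6, 5, 245, 246, 255, 201, 198, 253, 253, 169]
0 [3, None, None, None, 21, 20, 245, 247, 256, 192, 2
[... 559 characters left out ...]
0e+02] [386.10605694 460.52206609] top z 73.35681017726688
topface [ 3.63845265e-02 -2.81052367e+02] 423.865182553738 [-288.20262856 -273.27641222]
walls [array([ 5.20264657e-02, -2.67244649e+02]), array([ 4.03305602e-02, -2.97152522e+02])]
scene [ 3.42008682e-02 -2.91334781e+02] [ 4.09654510e-02 -2.75516885e+02] [384.85460541 460.55928434] top z 73.20785695231696
topface [ 3.36382922e-02 -2.81501384e+02] 421.48841933798093 [-288.21437941 -274.00088802]
walls [array([  -0.56474047, -292.8943461 ]), array([ 9.50760984e-03, -2.94435872e+02])]
[[-9.58283363e-01  2.85819727e-01 -2.83449241e-04]
 [ 2.85819815e-01  9.58282115e-01 -1.55616169e-03]
 [-1.73157372e-04 -1.57225927e-03 -9.99998749e-01]]
```

```bash
cat >> h.py <<'E'
from scipy.spatial.transform import Rotation as Ro
def st():
    from cell import env
    s=env.get_state();M=Ro.from_rotvec(s["ee_rot"]).as_matrix()
    print("t",round(s["t"],2),"p",np.round(s["tool_pos"],1),"yawY",round(np.degrees(np.arctan2(M[1,1],M[0,1])),2),"tilt",np.round(M[:2,2],4),"F",np.round(s["force"],1),"w",round(s["width"],1),"q",np.round(s["qpos"],2),"T",np.round(s["wrist_torque"],2))
    return s,M
def to(target,yaw):
    s,M=st();y=np.radians(yaw);yt=np.array([np.cos(y),np.sin(y),0]);zt=np.array([0,0,-1.]);xt=np.cross(yt,zt)
    G=np.stack([xt,yt,zt],1)
    print("shift m",np.round(M.T@(np.array(target)-s["tool_pos"])/1000,4),"turn",np.round(Ro.from_matrix(M.T@G).as_rotvec(),4))
E
python3 - <<'E'
from h import *
to((390,180,330),92)
r=np.load("top0.npz");w=cloud(r).reshape(-1,3);w=w[np.isfinite(w[:,2])]
q=w[(w[:,2]>230)&(w[:,0]<620)&(w[:,1]<-100)];print(q.min(0),np.percentile(q,1,axis=0))
E
```

```text
t 1.1 p [178.6 599.  226.8] yawY 73.39 tilt [0.     0.0001] F [ 0.2  0.7 -0.7] w 92.0 q [-1.38  0.43  0.02  1.57 -0.01  1.13 -0.08] T [-0.02  0.   -0.01]
shift m [-0.3223 -0.3411 -0.1033] turn [ 1.000e-04  0.000e+00 -3.247e-01]
[ 485.13827897 -161.7395974   230.02623446] [ 488.8221733  -158.6322032   234.89940543]
```

>>> drive_tool(steps=[0.09, -0.03, -0.03, -0.05, 0, 0, 0, 0.09, -0.322, -0.341, -0.103, 0, 0, -0.325, 0.09, -0.322, -0.341, -0.103, 0, 0, -0.325, 0.09, -0.322, -0.341, -0.103, 0, 0, -0.325, 0.09, -0.322, -0.341, -0.103, 0, 0, -0.325, 0.09, -0.322, -0.341, -0.103, 0, 0, -0.325, 0.09, -0.322, -0.341, -0.103, 0, 0, -0.325, 0.09, -0.322, -0.341, -0.103, 0, 0, -0.325])

```text
t: 2.1
tool_pos: [390.4, 178.0, 330.4]
ee_rot: [-0.054, 3.14, 0.001]
force: [0.5, 0.9, 0.5]
width: 89.7
```

```bash
python3 -c "
from h import *
to((423.5,-281.3,200),92)"
```

```text
t 2.1 p [390.4 178.  330.4] yawY 91.98 tilt [0.0009 0.0008] F [0.5 0.9 0.5] w 89.7 q [-0.79  0.02  0.25  1.86 -0.    1.26  1.06] T [ 0.05 -0.03 -0.03]
shift m [-0.0171 -0.4602  0.13  ] turn [ 0.0008  0.0009 -0.0004]
```

>>> drive_tool(steps=[0.06, -0.017, -0.46, 0.03, 0, 0, 0, 0.06, -0.017, -0.46, 0.05, 0, 0, 0, 0.06, -0.017, -0.46, 0.08, 0, 0, 0, 0.06, -0.017, -0.46, 0.1, 0, 0, 0, 0.06, -0.017, -0.46, 0.13, 0, 0, 0, 0.06, -0.017, -0.46, 0.13, 0, 0, 0, 0.06, -0.017, -0.46, 0.13, 0, 0, 0, 0.06, -0.017, -0.46, 0.13, 0, 0, 0])

```text
t: 3.1
tool_pos: [422.5, -281.4, 198.9]
ee_rot: [0.053, -3.141, 0.001]
force: [0.7, 0.9, 0.1]
width: 60.2
```

```bash
python3 -c "
from h import *
to((423.5,-281.3,40),92)"
```

```text
t 3.1 p [ 422.5 -281.4  198.9] yawY 91.94 tilt [-0.0001 -0.0008] F [0.7 0.9 0.1] w 60.2 q [-0.09  0.32  0.74  1.93 -0.25  0.98  2.37] T [ 0.1  -0.09  0.  ]
shift m [-0.001   0.0002  0.1589] turn [-0.0007 -0.0001 -0.001 ]
```

>>> drive_tool(steps=[0.06, -0.001, 0, 0.06, 0, 0, 0, 0.06, -0.001, 0, 0.1, 0, 0, 0, 0.06, -0.001, 0, 0.125, 0, 0, 0, 0.06, -0.001, 0, 0.145, 0, 0, 0, 0.06, -0.001, 0, 0.159, 0, 0, 0, 0.06, -0.001, 0, 0.159, 0, 0, 0])

```text
t: 3.85
tool_pos: [423.5, -278.7, 40.2]
ee_rot: [0.055, -3.14, -0.001]
force: [-0.8, 0.2, -0.4]
width: 60.0
```

```bash
python3 - <<'E'
from h import *
from cell import env
to((423.5,-281.3,40),92)
for c,b in(("scene",(260,200,360,320)),("top",(370,230,440,310))):
    r=env.read_camera(c);i=r["img"][b[1]:b[3],b[0]:b[2],::-1]
    cv2.imwrite(f"pics/{c}1z.png",cv2.resize(i,None,fx=5,fy=5,interpolation=2))
E
```

```text
t 3.85 p [ 423.5 -278.7   40.2] yawY 92.01 tilt [-0.0011  0.0006] F [-0.8  0.2 -0.4] w 60.0 q [ 0.06  0.55  0.57  2.08 -0.48  0.64  2.57] T [ 0.02 -0.02 -0.01]
shift m [ 0.0001 -0.0026  0.0002] turn [ 0.0006 -0.001   0.0001]
```

View pics/scene1z.png

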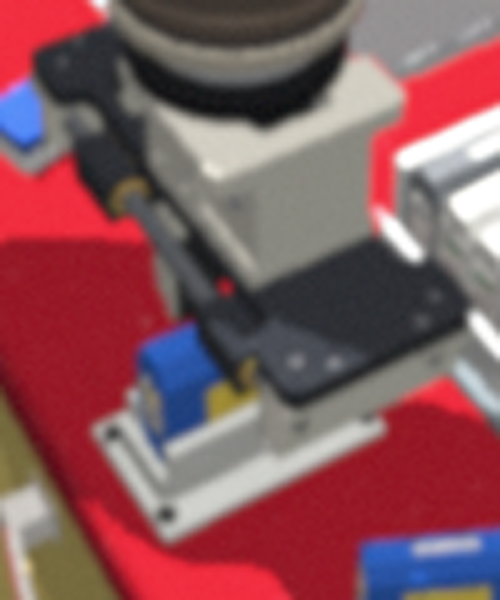

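The open fingers straddle the blue cassette at crop (210,370), above the dock walls. TCP y needs checking before I close.

```bash
python3 -c "
from h import *
to((423.5,-281.3,40),92)"
```

```text
t 3.95 p [ 424.2 -279.2   41.2] yawY 92.01 tilt [ 0.0007 -0.0003] F [-0.3 -0.5 -0.6] w 60.0 q [ 0.06  0.54  0.57  2.08 -0.48  0.64  2.57] T [ 0.06  0.03 -0.02]
shift m [ 0.0008 -0.0021  0.0012] turn [-0.0003  0.0006  0.0002]
```

>>> drive_tool(steps=[0.06, 0, -0.002, 0.0005, 0, 0, 0, 0.06, 0, -0.002, 0.0005, 0, 0, 0])

```text
t: 4.2
tool_pos: [424.3, -281.3, 40.8]
ee_rot: [-0.055, 3.14, -0.001]
force: [-0.5, 0.3, -0.9]
width: 60.0
```

```bash
python3 -c "
from h import *
to((423.5,-281.3,40),92)"
```

```text
t 4.2 p [ 424.3 -281.3   40.8] yawY 92.01 tilt [ 0.001  -0.0004] F [-0.5  0.3 -0.9] w 60.0 q [ 0.07  0.55  0.57  2.08 -0.49  0.64  2.57] T [ 0.01 -0.04 -0.01]
shift m [0.0008 0.     0.0008] turn [-0.0005  0.001   0.0002]
```

>>> drive_tool(steps=[0.03, 0, 0, 0.001, 0, 0, 0, 0.02, 0, 0, 0.001, 0, 0, 0, 0.005, 0, 0, 0.001, 0, 0, 0, 0.005, 0, 0, 0.001, 0, 0, 0, 0.005, 0, 0, 0.001, 0, 0, 0, 0.005, 0, 0, 0.001, 0, 0, 0])

```text
t: 4.95
tool_pos: [423.9, -280.8, 39.2]
ee_rot: [0.055, -3.141, -0.0]
force: [0.3, 1.4, 1.6]
width: 21.3
```

```bash
python3 -c "
from h import *
to((423.5,-281.3,150),92)"
```

```text
t 4.95 p [ 423.9 -280.8   39.2] yawY 92.02 tilt [-0.0001  0.0002] F [0.3 1.4 1.6] w 21.3 q [ 0.07  0.55  0.57  2.08 -0.49  0.64  2.57] T [ 0.18  0.03 -0.02]
shift m [ 0.0005 -0.0004 -0.1108] turn [ 0.0002 -0.      0.0003]
```

>>> drive_tool(steps=[0.005, 0, 0, -0.01, 0, 0, 0, 0.005, 0, 0, -0.03, 0, 0, 0, 0.005, 0, 0, -0.055, 0, 0, 0, 0.005, 0, 0, -0.08, 0, 0, 0, 0.005, 0, 0, -0.105, 0, 0, 0, 0.005, 0, 0, -0.11, 0, 0, 0])

```text
t: 5.7
tool_pos: [424.6, -281.5, 150.9]
ee_rot: [-0.055, 3.138, -0.002]
force: [-0.6, -0.4, -2.2]
width: 21.2
```

```bash
python3 -c "
from h import *
to((562,-286,125),92.5)"
```

```text
t 5.7 p [ 424.6 -281.5  150.9] yawY 92.01 tilt [ 0.0028 -0.001 ] F [-0.6 -0.4 -2.2] w 21.2 q [-0.05  0.38  0.71  1.99 -0.32  0.88  2.43] T [ 0.03  0.   -0.02]
shift m [-0.137  -0.0093  0.0262] turn [-0.0011  0.0027 -0.0086]
```

>>> drive_tool(steps=[0.005, -0.04, -0.002, 0, 0, 0, 0, 0.005, -0.09, -0.006, 0, 0, 0, -0.009, 0.005, -0.125, -0.009, 0.005, 0, 0, -0.009, 0.005, -0.137, -0.009, 0.015, 0, 0, -0.009, 0.005, -0.137, -0.009, 0.026, 0, 0, -0.009, 0.005, -0.137, -0.009, 0.026, 0, 0, -0.009])

```text
t: 6.45
tool_pos: [558.8, -285.0, 121.8]
ee_rot: [0.067, -3.138, -0.002]
force: [-0.4, -0.8, -1.3]
width: 21.3
```

```bash
python3 - <<'E'
from h import *
from cell import env
to((562,-286,125),92.5)
for c,b in(("scene",(300,140,460,330)),("top",(370,180,480,260))):
    r=env.read_camera(c);i=r["img"][b[1]:b[3],b[0]:b[2],::-1];np.savez(f"{c}2.npz",**r)
    f=3 if c=="scene" else 6
    cv2.imwrite(f"pics/{c}2z.png",cv2.resize(i,None,fx=f,fy=f,interpolation=2))
st()
E
```

```text
t 6.45 p [ 558.8 -285.   121.8] yawY 92.44 tilt [-0.0031  0.0011] F [-0.4 -0.8 -1.3] w 21.3 q [-0.03  0.6   0.64  1.72 -0.43  0.96  2.39] T [-0.04 -0.01 -0.02]
shift m [-0.0031 -0.0011 -0.0032] turn [ 0.0012 -0.0031 -0.001 ]
t 6.55 p [ 559.8 -285.5  123.3] yawY 92.45 tilt [-0.0007  0.0003] F [ 0.3 -0.1 -1.6] w 21.1 q [-0.03  0.6   0.64  1.72 -0.43  0.97  2.39] T [ 0.02 -0.   -0.02]
```

View pics/scene2z.png

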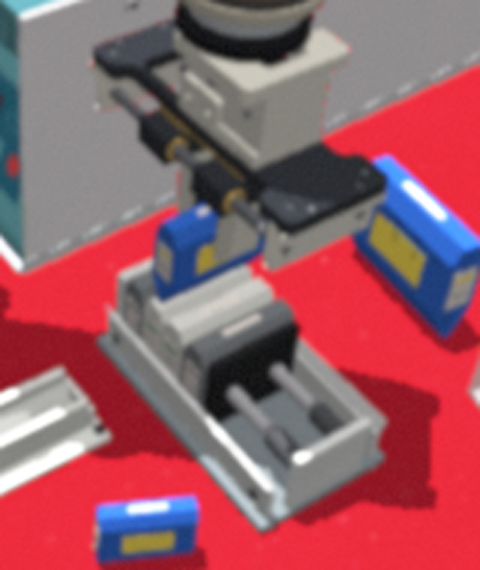

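View pics/top2z.png

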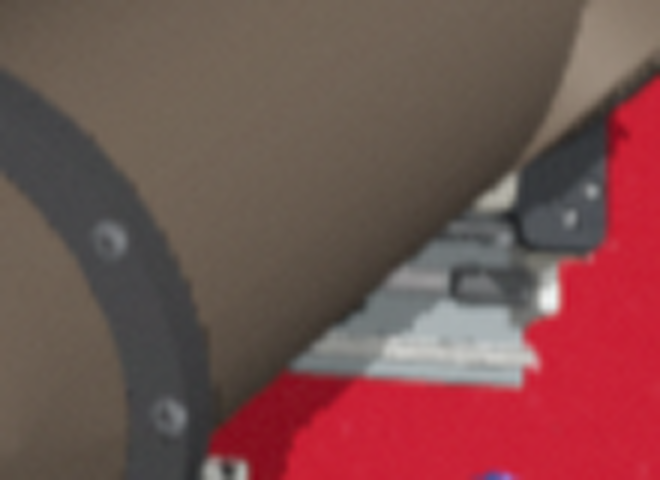

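The blue cassette is held over the whites, at scene crop (205,250), and the top camera is blocked by the arm. I'll measure it in the scene cloud.

```bash
python3 - <<'E'
from h import *
for n,(x0,y0,zlo,zhi) in {"scene0":(423,-281,8,80),"scene2":(560,-285,86,165)}.items():
    r=np.load(n+".npz");w=cloud(r).reshape(-1,3);im=r["img"].reshape(-1,3).astype(int)
    blue=(im[:,2]>90)&(im[:,0]<80)&(im[:,2]-im[:,0]>60)
    q=w[blue&np.isfinite(w[:,2])];q=q[(abs(q[:,0]-x0)<55)&(abs(q[:,1]-y0)<30)&(q[:,2]>zlo)&(q[:,2]<zhi)]
    print(n,len(q),np.percentile(q,[1,5,50,95,99],axis=0).round(1).tolist())
    e=q[q[:,0]<np.percentile(q[:,0],2)+8]
    for z in range(int(zlo),int(zhi),5):
        k=e[(e[:,2]>=z)&(e[:,2]<z+5)]
        if len(k)>4:print(z,len(k),"xmin",round(np.percentile(k[:,0],10),1),"y",np.percentile(k[:,1],[5,95]).round(1))
r=np.load("scene2.npz");w=cloud(r).reshape(-1,3);im=r["img"].reshape(-1,3)
q=w[np.isfinite(w[:,2])];q=q[(q[:,0]<540)&(q[:,0]>510)&(q[:,1]>-345)&(q[:,1]<-230)&(q[:,2]>20)&(q[:,2]<80)]
for y in range(-342,-230,4):
    k=q[(q[:,1]>=y)&(q[:,1]<y+4)&(q[:,2]>50)]
    if len(k)>3:print(y+2,len(k),np.percentile(k[:,0],10).round(1),k[:,2].max().round(1))
E
```

```text
scene0 416 [[385.1, -292.7, 38.2], [386.3, -292.0, 41.8], [415.9, -288.9, 65.7], [454.9, -280.2, 73.9], [457.2, -277.6, 74.8]]
38 7 xmin 387.5 y [-292.9 -290.8]
43 8 xmin 386.0 y [-292.5 -290.9]
48 8 xmin 386.8 y [-292.3 -290.7]
58 9 xmin 385.3 y [-292.3 -281.4]
63 15 xmin 385.0 y [-291.6 -275.2]
68 22 xmin 385.5 y [-290.7 -279.9]
73 12 xmin 385.1 y [-288.1 -279.8]
scene2 322 [[519.3, -298.0, 99.0], [520.0, -297.5, 103.9], [530.9, -294.8, 143.6], [560.6, -283.2, 156.3], [582.2, -279.9, 157.4]]
96 6 xmin 519.7 y [-288.8 -281.7]
101 11 xmin 519.6 y [-293.7 -280.5]
106 11 xmin 519.4 y [-296.9 -283.2]
111 6 xmin 521.8 y [-297.7 -295.5]
116 8 xmin 520.6 y [-297.7 -296.1]
121 6 xmin 522.2 y [-298.3 -296.6]
126 5 xmin 520.5 y [-298.3 -295.7]
131 9 xmin 522.8 y [-297.5 -295.1]
136 6 xmin 520.5 y [-297.9 -296.6]
141 16 xmin 520.5 y [-297.7 -281.6]
146 17 xmin 519.6 y [-296.6 -284.1]
151 23 xmin 519.9 y [-295.8 -285.3]
156 8 xmin 522.3 y [-292.3 -284.6]
-340 9 529.2 71.7
-336 44 528.6 73.1
-332 17 527.5 73.1
-328 37 526.0 76.9
-324 28 525.2 76.9
-320 23 525.2 77.6
-316 21 525.2 76.6
-312 16 525.3 75.8
-308 18 524.4 72.1
-304 35 524.9 76.0
-300 25 524.6 77.6
-296 27 523.9 77.2
-292 19 523.8 76.7
-288 9 523.8 69.3
-284 35 524.1 77.0
-280 24 523.5 75.8
-276 19 523.3 75.9
-272 14 523.0 75.5
-268 14 522.9 74.9
-264 13 523.0 74.8
-260 29 522.9 76.0
-256 19 522.4 76.5
-252 17 522.4 76.9
-248 20 522.3 76.3
-244 11 521.8 69.1
-240 32 520.2 72.6
-236 13 520.3 72.6
```

>>> drive_tool(steps=[0.005, -0.002, 0, 0, 0, 0, 0, 0.005, -0.0032, -0.0006, 0.006, 0, 0, 0, 0.005, -0.0032, -0.0006, 0.012, 0, 0, 0, 0.005, -0.0032, -0.0006, 0.018, 0, 0, 0, 0.005, -0.0032, -0.0006, 0.018, 0, 0, 0, 0.005, -0.0032, -0.0006, 0.018, 0, 0, 0, 0.005, -0.0032, -0.0006, 0.018, 0, 0, 0])

```text
t: 7.42
tool_pos: [564.5, -285.7, 105.4]
ee_rot: [-0.069, 3.14, -0.0]
force: [0.2, -0.8, -1.4]
width: 21.4
```

```bash
python3 - <<'E'
from h import *
from cell import env
st()
r=env.read_camera("scene");np.savez("scene3.npz",**r)
st()
r=env.read_camera("scene")
st()
i=r["img"][200:300,320:440,::-1]
cv2.imwrite("pics/scene3z.png",cv2.resize(i,None,fx=6,fy=6,interpolation=2))
w=cloud(r).reshape(-1,3);im=r["img"].reshape(-1,3).astype(int)
blue=(im[:,2]>90)&(im[:,0]<80)&(im[:,2]-im[:,0]>60)
q=w[blue&np.isfinite(w[:,2])];q=q[(abs(q[:,0]-560)<55)&(abs(q[:,1]+285)<30)&(q[:,2]>72)]
e=q[q[:,0]<np.percentile(q[:,0],2)+8]
print(np.percentile(q,[1,99],axis=0))
for z in range(70,160,5):
    k=e[(e[:,2]>=z)&(e[:,2]<z+5)]
    if len(k)>4:print(z,len(k),"xmin",round(np.percentile(k[:,0],10),1),"y",np.percentile(k[:,1],[5,95]).round(1))
E
```

```text
t 7.42 p [ 564.5 -285.7  105.4] yawY 92.52 tilt [ 0.0004 -0.0002] F [ 0.2 -0.8 -1.4] w 21.4 q [-0.02  0.63  0.63  1.72 -0.44  0.94  2.4 ] T [0.01 0.02 0.02]
t 7.47 p [ 564.5 -285.7  105.5] yawY 92.52 tilt [ 0.0004 -0.0001] F [ 0.2  1.3 -1.9] w 21.2 q [-0.02  0.63  0.63  1.72 -0.44  0.94  2.4 ] T [ 0.03  0.05 -0.01]
t 7.53 p [ 564.5 -285.7  105.4] yawY 92.53 tilt [ 0.0004 -0.0001] F [-0.1  0.4 -1.1] w 21.7 q [-0.02  0.63  0.63  1.72 -0.44  0.94  2.4 ] T [ 0.04 -0.03 -0.02]
[[ 525.36229849 -298.96466353   84.10272403]
 [ 579.73977188 -281.27770635  141.06108416]]
85 11 xmin 525.6 y [-295.7 -280.3]
90 9 xmin 525.4 y [-297.9 -286. ]
95 9 xmin 526.6 y [-298.2 -296. ]
100 6 xmin 527.6 y [-299.3 -297. ]
110 8 xmin 526.7 y [-299.  -297.4]
115 7 xmin 526.7 y [-298.2 -296.4]
120 5 xmin 526.4 y [-298.3 -297.1]
125 14 xmin 525.5 y [-298.5 -286. ]
130 21 xmin 525.5 y [-297.2 -283.3]
135 23 xmin 526.1 y [-294.5 -285.3]
```

View pics/scene3z.png

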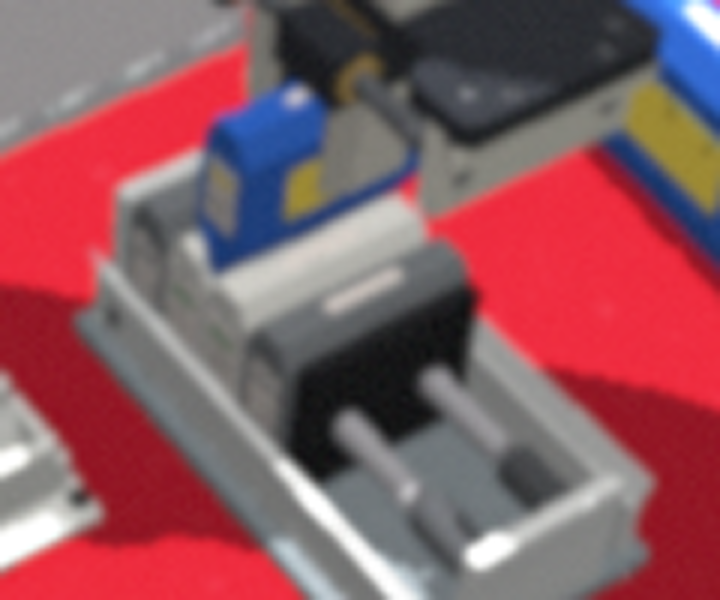

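The foot is aligned over the V groove (crop (215,265)) and the row is undisturbed. x needs about 1.5 mm trimmed off.

>>> drive_tool(steps=[0.005, 0.0015, -0.0003, 0.002, 0, 0, 0, 0.005, 0.0015, -0.0003, 0.004, 0, 0, 0, 0.005, 0.0015, -0.0003, 0.005, 0, 0, 0, 0.005, 0.0015, -0.0003, 0.006, 0, 0, 0, 0.005, 0.0015, -0.0005, 0.007, 0, 0, 0, 0.005, 0.0015, -0.0005, 0.007, 0, 0, 0])

```text
t: 8.28
tool_pos: [563.6, -286.2, 98.8]
ee_rot: [-0.07, 3.139, -0.0]
force: [-0.2, 1.6, 4.3]
width: 21.2
```

```bash
python3 -c "
from h import *
st()"
```

```text
t 8.28 p [ 563.6 -286.2   98.8] yawY 92.54 tilt [ 0.0013 -0.0001] F [-0.2  1.6  4.3] w 21.2 q [-0.02  0.63  0.62  1.73 -0.45  0.92  2.4 ] T [ 0.55  0.02 -0.03]
```

>>> drive_tool(steps=[0.005, 0, -0.0008, 0.0005, 0, 0, 0, 0.005, 0, -0.0013, 0.001, 0, 0, 0, 0.005, 0, -0.0018, 0.0015, 0, 0, 0, 0.005, 0, -0.0018, 0.0015, 0, 0, 0])

```text
t: 8.78
tool_pos: [563.6, -287.2, 97.0]
ee_rot: [-0.07, 3.14, 0.002]
force: [-0.4, 4.3, 4.1]
width: 21.4
```

```bash
python3 -c "
from h import *
st()"
```

```text
t 8.78 p [ 563.6 -287.2   97. ] yawY 92.56 tilt [0.0008 0.001 ] F [-0.4  4.3  4.1] w 21.4 q [-0.01  0.64  0.62  1.73 -0.45  0.92  2.41] T [ 1.04 -0.17 -0.09]
```

>>> drive_tool(steps=[0.005, 0, -0.0004, 0.0006, 0, 0, 0, 0.005, 0, -0.0007, 0.0012, 0, 0, 0, 0.005, 0, -0.001, 0.0018, 0, 0, 0, 0.005, 0, -0.0013, 0.0024, 0, 0, 0, 0.005, 0, -0.0016, 0.003, 0, 0, 0, 0.005, 0, -0.0019, 0.0036, 0, 0, 0, 0.005, 0, -0.0021, 0.004, 0, 0, 0])

```text
t: 9.65
tool_pos: [563.4, -289.2, 92.9]
ee_rot: [-0.07, 3.14, 0.002]
force: [-1.3, 4.9, 6.2]
width: 21.4
```

```bash
python3 -c "
from h import *
st()"
```

```text
t 9.65 p [ 563.4 -289.2   92.9] yawY 92.56 tilt [0.0003 0.0012] F [-1.3  4.9  6.2] w 21.4 q [-0.01  0.64  0.62  1.73 -0.45  0.91  2.41] T [ 1.41  0.14 -0.04]
```

>>> drive_tool(steps=[0.005, 0, -0.0004, 0.0006, 0, 0, 0, 0.005, 0, -0.0007, 0.0012, 0, 0, 0, 0.005, 0, -0.001, 0.0018, 0, 0, 0, 0.005, 0, -0.0013, 0.0024, 0, 0, 0, 0.005, 0, -0.0016, 0.003, 0, 0, 0, 0.005, 0, -0.0019, 0.0036, 0, 0, 0, 0.005, 0, -0.0022, 0.0042, 0, 0, 0, 0.005, 0, -0.0026, 0.005, 0, 0, 0])

```text
t: 10.65
tool_pos: [563.7, -291.7, 88.1]
ee_rot: [-0.071, 3.14, 0.002]
force: [-0.0, 6.0, 7.2]
width: 21.6
```

```bash
python3 - <<'E'
from h import *
from cell import env
st()
r=env.read_camera("scene");np.savez("scene4.npz",**r)
i=r["img"][200:300,320:440,::-1]
cv2.imwrite("pics/scene4z.png",cv2.resize(i,None,fx=6,fy=6,interpolation=2))
E
```

```text
t 10.65 p [ 563.7 -291.7   88.1] yawY 92.57 tilt [0.0006 0.0013] F [-0.   6.   7.2] w 21.6 q [-0.    0.65  0.61  1.73 -0.46  0.91  2.42] T [ 1.5   0.1  -0.05]
```

View pics/scene4z.png

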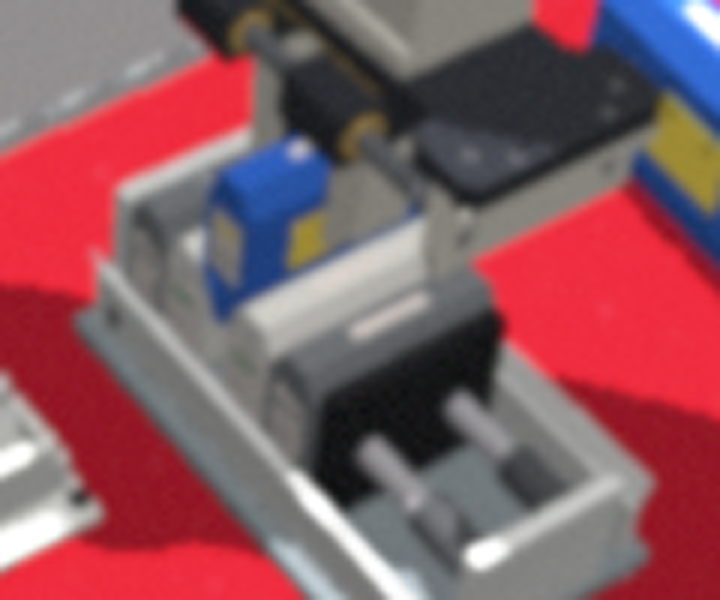

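The foot is wedging into the seam (crop (225,305)). The right white and near grey have moved toward -y and all cassettes are upright.

>>> drive_tool(steps=[0.005, 0, -0.0004, 0.0007, 0, 0, 0, 0.005, 0, -0.0008, 0.0014, 0, 0, 0, 0.005, 0, -0.0011, 0.002, 0, 0, 0, 0.005, 0, -0.0014, 0.0026, 0, 0, 0, 0.005, 0, -0.0018, 0.0033, 0, 0, 0, 0.005, 0, -0.0021, 0.004, 0, 0, 0, 0.005, 0, -0.0024, 0.0046, 0, 0, 0, 0.005, 0, -0.0027, 0.0052, 0, 0, 0])

```text
t: 11.7
tool_pos: [563.9, -294.2, 82.9]
ee_rot: [-0.071, 3.14, 0.002]
force: [-0.4, 7.2, 7.2]
width: 21.0
```

```bash
python3 -c "
from h import *
st()"
```

```text
t 11.7 p [ 563.9 -294.2   82.9] yawY 92.58 tilt [0.0008 0.0016] F [-0.4  7.2  7.2] w 21.0 q [ 0.01  0.66  0.61  1.73 -0.46  0.9   2.43] T [ 1.59  0.06 -0.01]
```

>>> drive_tool(steps=[0.005, 0, -0.0004, 0.0007, 0, 0, 0, 0.005, 0, -0.0008, 0.0014, 0, 0, 0, 0.005, 0, -0.0012, 0.0021, 0, 0, 0, 0.005, 0, -0.0016, 0.0028, 0, 0, 0, 0.005, 0, -0.0019, 0.0035, 0, 0, 0, 0.005, 0, -0.002, 0.0042, 0, 0, 0, 0.005, 0, -0.002, 0.005, 0, 0, 0])

```text
t: 12.58
tool_pos: [563.4, -296.1, 77.1]
ee_rot: [0.07, -3.14, -0.003]
force: [0.1, 4.8, 1.0]
width: 21.3
```

```bash
python3 -c "
from h import *
st()"
```

```text
t 12.57 p [ 563.4 -296.1   77.1] yawY 92.57 tilt [-0.0005  0.0017] F [0.1 4.8 1. ] w 21.3 q [ 0.01  0.67  0.6   1.73 -0.47  0.89  2.43] T [ 1.26 -0.05 -0.07]
```

>>> drive_tool(steps=[0.005, 0, 0.0003, 0.0006, 0, 0, 0, 0.005, 0, 0.0006, 0.001, 0, 0, 0, 0.005, 0, 0.0008, 0.001, 0, 0, 0])

```text
t: 12.95
tool_pos: [563.3, -296.1, 76.2]
ee_rot: [0.07, -3.14, -0.001]
force: [1.2, 4.7, -0.7]
width: 21.3
```

```bash
python3 -c "
from h import *
st()"
```

```text
t 12.95 p [ 563.3 -296.1   76.2] yawY 92.54 tilt [-0.0004  0.0006] F [ 1.2  4.7 -0.7] w 21.3 q [ 0.01  0.67  0.6   1.73 -0.47  0.89  2.43] T [ 1.09 -0.12 -0.07]
```

>>> drive_tool(steps=[0.026, 0, 0, 0, 0, 0, 0, 0.034, 0, 0, 0, 0, 0, 0, 0.04, 0, 0, 0, 0, 0, 0, 0.04, 0, 0, -0.01, 0, 0, 0, 0.04, 0, 0, -0.025, 0, 0, 0, 0.04, 0, 0, -0.05, 0, 0, 0, 0.04, 0, 0, -0.055, 0, 0, 0])

```text
t: 13.82
tool_pos: [564.4, -297.5, 134.1]
ee_rot: [-0.069, 3.137, -0.003]
force: [-0.0, 0.0, -0.5]
width: 40.0
```

```bash
python3 - <<'E'
from h import *
from cell import env
to((563,-297,130),2.5)
r=env.read_camera("scene");np.savez("scene5.npz",**r)
i=r["img"][200:300,320:440,::-1]
cv2.imwrite("pics/scene5z.png",cv2.resize(i,None,fx=6,fy=6,interpolation=2))
E
```

```text
t 13.82 p [ 564.4 -297.5  134.1] yawY 92.52 tilt [ 0.0035 -0.0016] F [-0.   0.  -0.5] w 40.0 q [-0.02  0.6   0.65  1.69 -0.42  0.99  2.39] T [-0.02 -0.04  0.  ]
shift m [0.0014 0.0005 0.0041] turn [1.3000e-03 4.0000e-03 1.5712e+00]
```

View pics/scene5z.png

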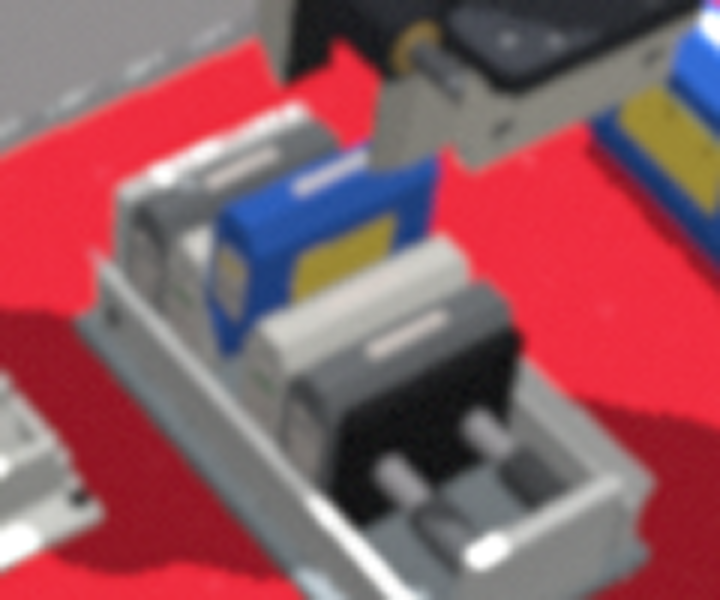

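>>> drive_tool(steps=[0, 0.0014, 0.0005, 0, 0, 0, 0.18, 0, 0.0014, 0.0005, 0, 0, 0, 0.36, 0, 0.0014, 0.0005, 0, 0, 0, 0.54, 0, 0.0014, 0.0005, 0, 0, 0, 0.72, 0, 0.0014, 0.0005, 0, 0, 0, 0.9, 0, 0.0014, 0.0005, 0, 0, 0, 1.08, 0, 0.0014, 0.0005, 0, 0, 0, 1.26, 0, 0.0014, 0.0005, 0, 0, 0, 1.44])

```text
t: 14.88
tool_pos: [561.7, -295.8, 131.0]
ee_rot: [-2.025, -2.401, 0.0]
force: [0.5, 0.9, 0.2]
width: 0.6
```

```bash
python3 - <<'E'
from h import *
from cell import env
to((563,-297,115),2.5)
r=np.load("scene5.npz");w=cloud(r).reshape(-1,3);im=r["img"].reshape(-1,3).astype(int)
q=w[np.isfinite(w[:,2])];im=im[np.isfinite(w[:,2])]
blue=(im[:,2]>90)&(im[:,0]<80)&(im[:,2]-im[:,0]>60)
t=q[blue&(abs(q[:,0]-560)<50)&(abs(q[:,1]+297)<18)&(q[:,2]>100)]
print(np.percentile(t,[2,50,98],axis=0).round(1))
tt=t[t[:,2]>104];print("slopes",np.linalg.lstsq(np.c_[tt[:,0]-563,tt[:,1]+297,np.ones(len(tt))],tt[:,2],rcond=None)[0],tt.mean(0),len(tt))
E
```

```text
t 14.88 p [ 561.7 -295.8  131. ] yawY 9.69 tilt [-0.0006  0.0004] F [0.5 0.9 0.2] w 0.6 q [-0.21  0.74  1.03  1.71 -0.71  1.11  1.21] T [-0.11  0.06 -0.01]
shift m [-0.0014  0.001   0.016 ] turn [-0.0005 -0.0005  0.1255]
[[ 524.  -307.6  100.4]
 [ 543.5 -303.3  106.1]
 [ 593.  -291.1  111.4]]
slopes [-3.88868819e-02  1.96195488e-01  1.08062804e+02] [ 544.35490052 -300.57725441  108.08601275] 146
```

>>> drive_tool(steps=[0, -0.001, 0.001, 0.004, 0, 0, 0.125, 0, -0.001, 0.001, 0.01, 0, 0, 0.125, 0, -0.001, 0.001, 0.016, 0, 0, 0.125, 0, -0.001, 0.001, 0.018, 0, 0, 0.125, 0, -0.001, 0.001, 0.018, 0, 0, 0.125])

```text
t: 15.5
tool_pos: [563.0, -296.9, 113.4]
ee_rot: [-2.164, -2.277, -0.0]
force: [-0.4, 0.2, -0.4]
width: 0.6
```

```bash
python3 - <<'E'
from h import *
to((562.7,-296.6,106),2.5)
E
```

```text
t 15.5 p [ 563.  -296.9  113.4] yawY 2.9 tilt [-0.      0.0003] F [-0.4  0.2 -0.4] w 0.6 q [-0.21  0.78  1.04  1.72 -0.75  1.1   1.12] T [-0.08  0.07  0.02]
shift m [ 0.0003 -0.0003  0.0074] turn [-0.     -0.0003  0.0069]
```

>>> drive_tool(steps=[0, 0, 0, 0.002, 0, 0, 0.007, 0, 0, 0, 0.0035, 0, 0, 0.007, 0, 0, 0, 0.005, 0, 0, 0.007, 0, 0, 0, 0.006, 0, 0, 0.007, 0, 0, 0, 0.007, 0, 0, 0.007, 0, 0, 0, 0.008, 0, 0, 0.007, 0, 0, 0, 0.009, 0, 0, 0.007])

```text
t: 16.38
tool_pos: [563.1, -297.0, 104.5]
ee_rot: [2.173, 2.268, -0.0]
force: [0.7, -0.4, 2.2]
width: 0.5
```

```bash
python3 - <<'E'
from h import *
st()
E
```

```text
t 16.38 p [ 563.1 -297.   104.5] yawY 2.46 tilt [ 0.0001 -0.0001] F [ 0.7 -0.4  2.2] w 0.5 q [-0.21  0.79  1.04  1.73 -0.76  1.08  1.12] T [-0.07 -0.02  0.03]
```

>>> drive_tool(steps=[0, 0, 0, 0.001, 0, 0, 0, 0, 0, 0, 0.002, 0, 0, 0, 0, 0, 0, 0.003, 0, 0, 0, 0, 0, 0, 0.004, 0, 0, 0, 0, 0, 0, 0.005, 0, 0, 0, 0, 0, 0, 0.006, 0, 0, 0, 0, 0, 0, 0.007, 0, 0, 0, 0, 0, 0, 0.008, 0, 0, 0])

```text
t: 17.38
tool_pos: [563.1, -296.9, 96.4]
ee_rot: [-2.173, -2.269, -0.0]
force: [0.1, -0.0, 2.2]
width: 0.3
```

```bash
python3 - <<'E'
from h import *
from cell import env
st()
r=env.read_camera("scene")
i=r["img"][200:300,320:440,::-1]
cv2.imwrite("pics/scene6z.png",cv2.resize(i,None,fx=6,fy=6,interpolation=2))
E
```

```text
t 17.38 p [ 563.1 -296.9   96.4] yawY 2.46 tilt [-0.  0.] F [ 0.1 -0.   2.2] w 0.3 q [-0.21  0.8   1.03  1.74 -0.77  1.07  1.13] T [-0.11 -0.02 -0.  ]
```

View pics/scene6z.png

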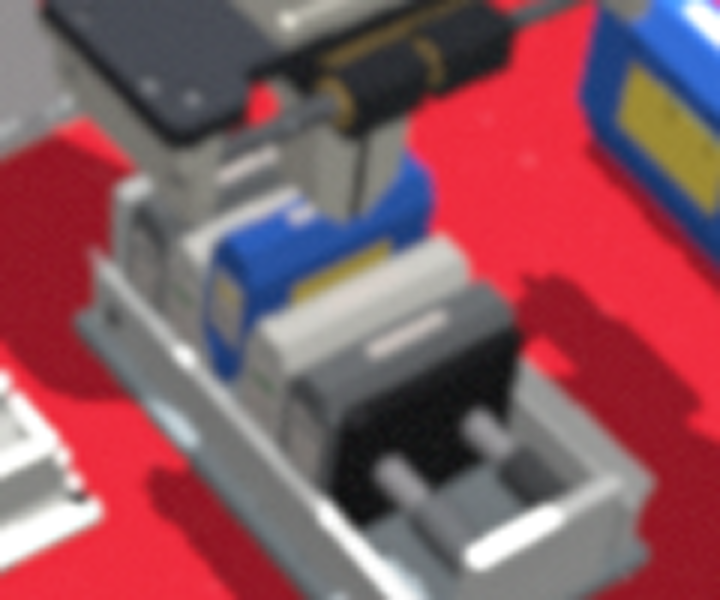

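The blue cassette is going down level under the shut fingers (crop (320,210)), with the neighbours upright.

>>> drive_tool(steps=[0, 0, 0, 0.001, 0, 0, 0, 0, 0, 0, 0.002, 0, 0, 0, 0, 0, 0, 0.003, 0, 0, 0, 0, 0, 0, 0.004, 0, 0, 0, 0, 0, 0, 0.005, 0, 0, 0, 0, 0, 0, 0.006, 0, 0, 0, 0, 0, 0, 0.007, 0, 0, 0, 0, 0, 0, 0.008, 0, 0, 0])

```text
t: 18.42
tool_pos: [563.1, -296.9, 88.5]
ee_rot: [-2.173, -2.269, -0.0]
force: [-0.6, -0.3, 2.3]
width: 0.4
```

```bash
python3 -c "
from h import *
st()"
```

```text
t 18.43 p [ 563.1 -296.9   88.5] yawY 2.46 tilt [0.     0.0001] F [-0.6 -0.3  2.3] w 0.4 q [-0.2   0.8   1.02  1.74 -0.78  1.06  1.14] T [-0.02  0.02  0.03]
```

>>> drive_tool(steps=[0, 0, 0, 0.001, 0, 0, 0, 0, 0, 0, 0.002, 0, 0, 0, 0, 0, 0, 0.003, 0, 0, 0, 0, 0, 0, 0.004, 0, 0, 0, 0, 0, 0, 0.005, 0, 0, 0, 0, 0, 0, 0.006, 0, 0, 0, 0, 0, 0, 0.007, 0, 0, 0, 0, 0, 0, 0.008, 0, 0, 0])

```text
t: 19.42
tool_pos: [563.1, -296.9, 80.4]
ee_rot: [-2.173, -2.269, -0.0]
force: [0.0, 0.5, 3.1]
width: 0.5
```

```bash
python3 -c "
from h import *
st()"
```

```text
t 19.43 p [ 563.1 -296.9   80.4] yawY 2.46 tilt [-0.      0.0001] F [0.  0.5 3.1] w 0.5 q [-0.2   0.81  1.01  1.75 -0.79  1.04  1.15] T [-0.04  0.08 -0.05]
```

>>> drive_tool(steps=[0, 0, 0, 0.001, 0, 0, 0, 0, 0, 0, 0.002, 0, 0, 0, 0, 0, 0, 0.003, 0, 0, 0, 0, 0, 0, 0.004, 0, 0, 0, 0, 0, 0, 0.0048, 0, 0, 0, 0, 0, 0, 0.0055, 0, 0, 0])

```text
t: 20.18
tool_pos: [563.1, -296.9, 75.0]
ee_rot: [-2.173, -2.269, -0.0]
force: [-0.5, 0.1, 2.8]
width: 0.2
```

```bash
python3 -c "
from h import *
st()"
```

```text
t 20.18 p [ 563.1 -296.9   75. ] yawY 2.46 tilt [0. 0.] F [-0.5  0.1  2.8] w 0.2 q [-0.19  0.82  1.    1.75 -0.8   1.04  1.15] T [-0.08  0.   -0.01]
```

>>> drive_tool(steps=[0, 0, 0, 0.0005, 0, 0, 0, 0, 0, 0, 0.001, 0, 0, 0, 0, 0, 0, 0.0015, 0, 0, 0, 0, 0, 0, 0.0015, 0, 0, 0])

```text
t: 20.68
tool_pos: [563.0, -297.0, 74.3]
ee_rot: [2.174, 2.268, 0.001]
force: [-2.7, 2.1, 11.6]
width: 0.7
```

```bash
python3 -c "
from h import *
st()"
```

```text
t 20.68 p [ 563.  -297.    74.3] yawY 2.45 tilt [0.0003 0.0003] F [-2.7  2.1 11.6] w 0.7 q [-0.19  0.82  1.    1.75 -0.8   1.03  1.15] T [ 0.44  0.72 -0.08]
```

It bottomed at z = 74.3 with about 12 N. Next I retreat and check.

>>> drive_tool(steps=[0, 0, 0, -0.004, 0, 0, 0, 0, 0, 0, -0.02, 0, 0, 0, 0, 0, 0, -0.06, 0, 0, 0, 0, 0, 0, -0.12, 0, 0, 0, 0, 0, -0.06, -0.16, 0, 0, 0, 0, 0, -0.12, -0.16, 0, 0, 0, 0, 0, -0.18, -0.16, 0, 0, 0, 0, 0, -0.18, -0.16, 0, 0, 0])

```text
t: 21.68
tool_pos: [378.8, -305.0, 234.3]
ee_rot: [-2.179, -2.261, -0.006]
force: [1.0, -0.1, 0.6]
width: 0.3
```

```bash
python3 - <<'E'
from h import *
from cell import env
st()
for c,b in(("scene",(210,190,440,330)),("top",(250,180,480,310))):
    r=env.read_camera(c);i=r["img"][b[1]:b[3],b[0]:b[2],::-1]
    cv2.imwrite(f"pics/{c}7z.png",cv2.resize(i,None,fx=3.4,fy=3.4,interpolation=2))
    w=cloud(r).reshape(-1,3);im=r["img"].reshape(-1,3)
    s=np.isfinite(w[:,2])&(abs(w[:,0]-562)<34)&(w[:,1]>-360)&(w[:,1]<-215)&(w[:,2]>60)&(w[:,2]<110)
    p=w[s];g=im[s];d=(p[:,1]+297)-(p[:,0]-562)*np.tan(np.radians(2.5))-297
    for y in range(-350,-230,3):
        k=(d>=y)&(d<y+3)
        if k.sum()>5:print(c,y+1.5,k.sum(),np.round(np.median(p[k,2]),1),"ends",[round(float(np.median(p[k&m,2])),1) if (k&m).sum()>2 else None for m in(p[:,0]<548,p[:,0]>576)],g[k].mean(0).astype(int))
E
```

```text
t 21.68 p [ 378.8 -305.   234.3] yawY 2.11 tilt [0.0019 0.0035] F [ 1.  -0.1  0.6] w 0.3 q [-0.37  0.39  1.28  1.95 -0.42  1.11  1.12] T [-0.1  -0.02  0.03]
scene -348.5 64 69.9 ends [69.3, 70.3] [104 107 111]
scene -345.5 71 74.0 ends [73.5, 74.1] [140 144 147]
scene -342.5 44 75.6 ends [75.6, 75.1] [203 206 208]
scene -339.5 47 75.1 ends [75.1, 75.0] [218 221 222]
scene -336.5 40 75.5 ends [75.3, 75.2] [207 209 210]
scene -333.5 21 74.6 ends [74.3, 74.7] [197 198 198]
scene -327.5 56 68.5 ends [68.2, 68.7] [205 206 200]
scene -324.5 91 72.4 ends [72.0, 73.3] [227 226 221]
scene -321.5 40 75.6 ends [75.4, 76.0] [254 254 253]
scene -318.5 44 75.4 ends [74.7, 75.6] [255 255 255]
scene -315.5 38 75.4 ends [75.4, 75.6] [254 254 254]
scene -312.5 32 75.1 ends [74.9, 75.1] [247 248 250]
scene -306.5 28 68.5 ends [68.7, 68.4] [154 173 220]
scene -303.5 84 71.7 ends [71.8, 70.8] [ 72 116 207]
scene -300.5 49 74.6 ends [74.6, 74.8] [ 99 154 243]
scene -297.5 39 75.3 ends [75.1, 74.9] [159 203 254]
scene -294.5 37 75.4 ends [75.9, 75.3] [156 199 254]
scene -291.5 36 75.4 ends [75.5, 75.4] [16
[... 2146 characters left out ...]
 74.4 ends [74.3, 74.3] [226 227 227]
top -270.5 47 74.5 ends [75.4, 74.3] [209 210 208]
top -267.5 42 70.6 ends [70.2, 70.8] [177 176 170]
top -264.5 40 66.3 ends [65.7, 66.0] [148 148 144]
top -261.5 28 70.3 ends [70.0, 69.5] [107 109 109]
top -258.5 35 75.1 ends [75.0, 76.0] [137 140 140]
top -255.5 43 74.9 ends [74.8, 74.9] [175 178 178]
top -252.5 37 75.0 ends [76.0, 74.7] [189 192 191]
top -249.5 39 74.6 ends [74.6, 73.8] [162 165 166]
top -246.5 46 72.3 ends [73.0, 72.5] [113 116 117]
top -243.5 37 69.1 ends [67.8, 69.2] [123 125 125]
top -240.5 37 71.1 ends [70.8, 72.0] [206 207 206]
top -237.5 42 70.4 ends [70.6, 71.0] [223 224 225]
top -234.5 32 69.2 ends [69.4, 71.8] [173 174 172]
```

View pics/scene7z.png

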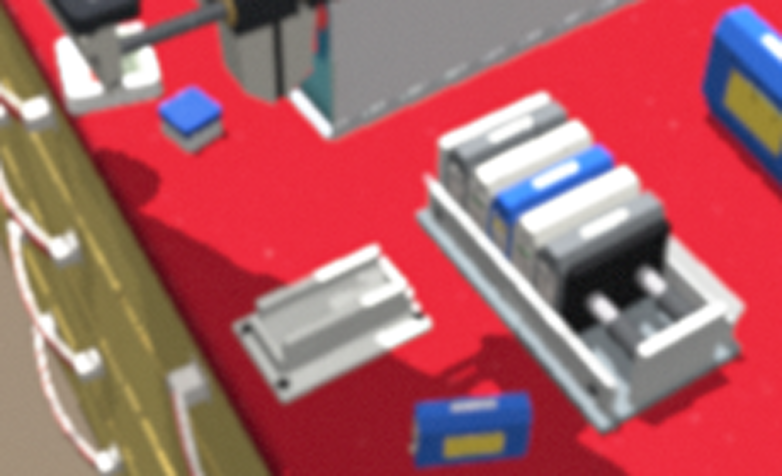

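View pics/top7z.png

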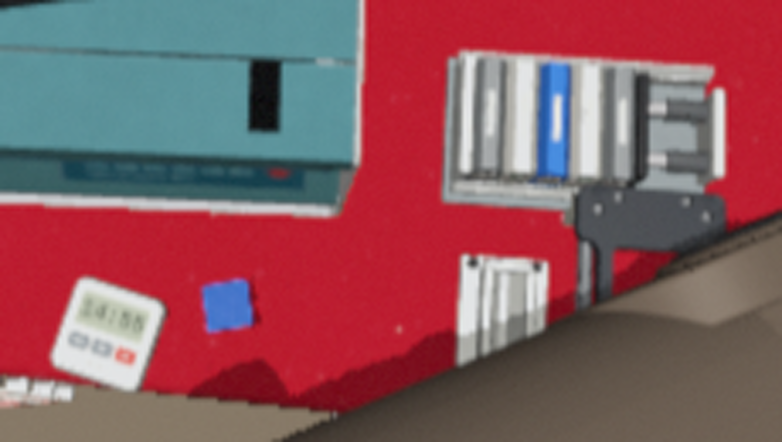

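Blue is between the whites (scene crop (550,185), top crop (553,120)). Its top is at 75.3, level with its neighbours at 75.2–75.5 and flat end to end. The timer and coverslip box are unmoved, the dock is empty, and the robot is clear.

```bash
python3 -c "
from cell import env
print(env.close_job())"
```

```text
the job is handed in; nothing more can be done
None
```

The blue cassette is filed between the two white cassettes, fully home on the rack's floor, and I handed the job in at about 22 s of the 64 s allowed. No verdict is reported back.

- **How it went in:** I lifted it straight out of the dock and wedged its foot into the seam, following the yielding right-hand cassettes about 10 mm toward -y. Then I let go, turned the shut fingers across its top and pressed it down. The force readings I took stayed at or below about 9 N while wedging, about 3 N while pressing, and about 12 N when it reached the floor.
- **Last checks:** In both cameras its top is level with its neighbours within about 0.5 mm, and level end to end. All five cassettes are upright, the robot is touching nothing, and the dock is empty. The timer and coverslip box look undisturbed.
- **Not checked or disagreeing:** The marker was outside my last close-up views; the arm passed well above it. The cameras read cassette tops at about 75 mm against a nominal 74 mm, for all the cassettes alike, which is within the calibration error. The two cameras also differed by about 1 mm on where the seam was, so I relied on the force readings there.

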